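# Seat the jug on its peg base and hold its bayonet lid at the vent position

### The arm

A 6-joint arm with a two-finger parallel gripper is mounted at the origin on the work surface. World frame = base frame: x ahead of the robot, y to its left, z up, the work surface at z = 0. Lengths are in m, angles in rad, forces in N, time in s.
With the tool pointing down it reaches from about 0.375 to 0.925 m from the base axis. Payload 5.7 kg.
Tool frame: the origin (TCP) lies at the centre of the arm's flange, where the gripper is bolted on; the fingertips stand 182 mm ahead of it and the grasp point (between the pads) lies 163 mm ahead of it; x points along the fingers, y is the direction in which the jaws open and shut, and the axes are right-handed (so a half turn about x gives the same grasp; the last joint's range is limited). The gripper opens to 88 mm and grips with 3 to 60 N. Pads are 20 mm wide; open, the fingers measure 115 mm over their backs; the gripper's body (75 mm by 178 mm) begins 61 mm behind the grasp point.
Start: joints at [1.1, 0.359, 1.51, -0, 1.272, -0.115], TCP at [0.209, 0.562, 0.405] pointing down, gripper open.
Joint ranges: [-2.97, 2.97], [-1.01, 2.36], [0.21, 2.38], [-0.96, 4.11], [0.2, 2.71], [-2.98, 2.98]. Speed limits (rad/s): [2.39, 2.39, 3.14, 3.14, 3.14, 3.14].

### API

Orientations are given as [roll, pitch, yaw] about the fixed x, y, z axes, in that order (R = Rz(yaw) Ry(pitch) Rx(roll)).
In Python, from bench import manip, cams, finish_job gives the robot as it stands.
- The arm moves only by the shell command python3 -m crank 'ROWS'. ROWS is JSON, a list of rows, each a list of 3 entries, a list of its own where there are three numbers: the shift along the tool's x, y, z in m, then the turn, a rotation vector about the tool's x, y, z in rad, then the finger opening in m, from 0 to 0.0878. A call has 1 to 12 rows; each row is the pose to reach, as a shift and turn from the pose measured when the call began, along the tool's axes at that moment; what a row does not reach only later rows make up. A row lasts 1/12 s, in which the tool goes at most 41.7 mm and 7.16 degrees, less where a joint would pass 70% of its speed; a pose out of reach is approached as far as the arm can. A call with a gripper value outside its range is refused whole. The fingers move at their own pace and stop on an object; the grip force is fixed at half the most. Time passes only in rows, so rows that repeat a pose let the fingers close. It gives the time, the measured TCP pose, the force and the opening at its end, in the units of the state.
- manip.state(): the state, without advancing time (a new reading comes with each control period).
- cams.capture(name): name is "scene" or "top"; returns (picture, depth): 420x560x3 uint8, red, green, blue; 420x560 float32, m along the optical axis (not along the pixel's ray), 0 where there is no reading.
- cams.calibration(name): a dict with "fov_y" (degrees; the focal length in pixels is half the picture's height over the tangent of half this angle, whatever the lens; pixels are square), "cx", "cy" (the principal point, pixels), "k1" (the pictures are not rectified: a ray, as slopes to the right and down, at radius r is drawn at 1 + k1 r^2 times it, then the intrinsics apply), "cam_to_world" (4x4, takes a point from camera to world coordinates). Camera axes: x right, y up, looking along -z (the intrinsics and any distortion apply to the point x, -y, -z); pixel columns grow to the right and rows downward; lengths in m; the calibration is good to about 2 mm. A picture is of the moment at which its call begins. calibration takes no time and is no camera call.
- finish_job(): hands the job in, once; it reports no verdict.
Trained networks look in the newest picture that a camera, given by its name, has taken for a name from the list of things; names that differ only in an ending like _2 or _b are one class to them, and where a whole thing is asked for, a point or a joint stands for the part that bears it (a point fixed in the world has none). Each returns a list of dicts, best first, with "conf" (0 to 1); they miss things now and then, are a little off and sometimes report something else, mostly with a low value. They report only what shows in the picture. A call takes as long as a camera call. They do not tell look-alikes from the thing itself.
- cams.look_for(camera, name): "xyz" ([x, y, z] in m, in the coordinates of the camera as it stood for that picture, good to about 4 mm: the middle of the surface that is visible of it).
- cams.spot_point(camera, name): "xyz" ([x, y, z] in m, in the coordinates of the camera as it stood for that picture, good to about 4 mm: a listed point, or the origin of a listed thing).
The state is a dict: "t": time; "q": joint angles; "qvel": joint speeds; "tau": joint torques, N m; "ee_pos": TCP position; "tcp_rot": TCP orientation; "contact_force": force on the tool from outside, world axes, zero at the start; "moment": the same for the moment, N m; "gripper_width": finger opening in m.
Only numpy, scipy, OpenCV 4.12 (cv2) and the standard library are available. Lean on these libraries where they do the work, as an engineer would, in place of code of your own. Each camera call takes 0.05 s, during which the arm holds its last target.

### The job

Stand the purple jug on the grey peg base, either way round, with the holes in its two foot ears down over the pegs and its foot flush on the base. Then drop the bayonet lid into the jug's mouth and twist it clockwise (seen from above) halfway towards its lock, about 35 degrees, to the vent position where its grip bar lines up with the two ribs on the jug's shoulder; do not go on to the lock. Finish while still gripping the lid there, with the other things left where they stand.

Things in the scene. Friction and masses are not known exactly. Their poses are not given: they have to be found in the camera images.
- jug: Purple open plastic jug, 115 mm tall, about 0.26 kg, upright. Origin: centre of its underside; z up. Foot plate 130 (x) x 46 (y) x 8 mm with an ear at each end along x, each with a 14 mm through hole, centred at x = +50 and -50 mm. Round body up to 76 mm across. Loop handle at +y, out to 71 mm from the axis, all below 68 mm. But for the handle, alike after a half turn.
- jug_neck (a point): Point on the jug's axis 98 mm above its underside, halfway up the part of the neck that can be gripped from outside, from above. The neck is a cylinder, 63 mm outer diameter, from 70 mm up to the rim at 115 mm.
- jug_mouth (a point): Centre of the jug's rim, 115 mm up. In the 56 mm bore is a ledge (5 mm thick, top 1.5 mm below the rim, opening 43 mm) with two gaps, 15 mm wide or more, at the jug's +x and -x. Lid lugs drop through the gaps, then turn clockwise from above under the ledge, free up to the end stops (the lock) at about 70 degrees. Counter-clockwise they stop at about 11 degrees.
- jug_rib (a point): One of two small raised ribs on the jug's shoulder, 35 degrees clockwise (from above) of the jug's +x and of its -x, 36 mm from the axis and 67 mm above the underside. They mark halfway to the lock, the vent position: the lid's grip bar points along them.
- lid: Grey plastic bayonet lid, about 0.07 kg, standing on its plug. Origin: centre of the plug's underside; z up. Plug 39 mm diameter, tapered foot, 18 mm tall; flange 60 mm diameter from 18 to 23 mm. Fully in, the flange rests on the jug's rim, the lid's origin 97 mm above the jug's origin. Alike after a half turn. In the jug it turns freely and stays where it is left.
- lid_grip (a point): Point on the lid's axis, 46 mm above its underside, to grip: the upright grip bar on the flange is 52 mm long along the lid's x (in line with the lugs), 14 mm thick along y, and spans 23 to 57 mm above the underside.
- lid_lug (a point): Middle of the lug on the lid's +x side, 22.5 mm from the lid's axis and 6 mm above its underside. Two lugs, along +x and -x, hidden under the flange, reach out to 25.5 mm from the axis, 9 mm wide, 3 to 9.5 mm above the underside.
- dock: Grey peg base fixed on the tray: plate 150 (x) x 84 (y) x 10 mm with two upright steel pegs at x = +50 and -50 mm, 10 mm diameter, 22 mm above the plate, the top 8 mm tapered to 4 mm. Origin: centre of the plate's underside; z up. With the jug seated, the jug's origin is 10 mm above this origin. Alike after a half turn.
- turntable: Bystander: round white turntable rack 250 mm across, 18 mm high, wire rail at 50 mm, fixed. Origin: centre of its underside.
- spray_tall: Bystander: closed spray bottle about 225 mm tall on the turntable. Origin: centre of its underside.
- spray_short: Bystander: closed spray bottle about 190 mm tall on the turntable. Origin: centre of its underside.
- tub: Bystander: closed round tub 64 mm across, 85 mm tall, on the tray. Origin: centre of its underside.
- mousetrap: Bystander: steel mousetrap 98 (x) x 46 (y) mm, 15 mm high, on the tray. Origin: centre of its underside.
- brush: Bystander: green scrubbing brush with a loop grip on its back, 140 (x) x 52 (y) mm, 74 mm high, on the tray. Origin: centre of its underside.
- aerator: Bystander: chrome tap aerator 26 mm across, 22 mm tall, on the tray. Origin: centre of its underside.
There are look-alikes about, which are no part of the job. Leave any blue look-alike of the lid alone. Several things have the shape of the dock; the one meant has the colours described above.

How it is judged:
By the outcome, as a careful person would: the job done as asked, in the order asked, and still so for the second after the job is handed in, while the arm keeps its last pose, push and grip.
It also fails if it takes over 54 s, if anything falls off the work surface, if the arm or the gripper's body presses on something with over 40 N, if the wrist force passes 120 N, or if a joint passes its speed limit or range.

## Working session

There is one attempt and no reset: what is moved stays moved. The work goes in short steps, Python scripts to look and compute and a shell command to move; the robot and the scene stay as the last step left them, time stands still between calls to the robot, and variables do not carry over. Pictures are saved under pics/ and viewed, and the job is handed in when it is done.

```bash
ls; mkdir -p pics
python3 - <<'E'
from bench import manip,cams
import cv2
s=manip.state();print(s)
for n in("scene","top"):
    p,d=cams.capture(n);cv2.imwrite(f"pics/{n}0.png",p[:,:,::-1]);c=cams.calibration(n);print(n,c)
E
```

```text
pics
{'t': 0.0, 'q': array([ 1.09989396e+00,  3.59455731e-01,  1.51143174e+00, -3.30569911e-05,
        1.27249611e+00, -1.15057093e-01]), 'qvel': array([-0.00072835,  0.00088624,  0.00069586,  0.00068537,  0.00014532,
       -0.00098207]), 'tau': array([ 7.22519098e-05, -5.15359426e+01, -2.70726871e+01,  6.73753931e-02,
        3.54405621e-02, -1.38422029e-04]), 'ee_pos': array([0.2088508 , 0.56208573, 0.4038389 ]), 'tcp_rot': array([-1.66822208,  1.56900512, -2.02405761]), 'contact_force': array([-0.35630842, -0.63306645,  0.32869896]), 'moment': array([ 0.03035408,  0.04264115, -0.04476158]), 'gripper_width': 0.08748114537539071}
scene {'fov_y': 56.28181211414521, 'cx': 276.135279377698, 'cy': 207.6682701950903, 'k1': -0.003101618413551656, 'cam_to_world': array([[-0.00632843, -0.80454567,  0.59385707,  1.13055107],
       [ 0.99994414, -0.01011876, -0.0030528 ,  0.12775451],
       [ 0.00846522,  0.59380458,  0.80456476,  1.0275653 ],
       [ 0.        ,  0.        ,  0.        ,  1.        ]])}
top {'fov_y': 43.384702639045216, 'cx': 278.08060323182843, 'cy': 211.35860552055874, 'k1': 0.0043642661326524605, 'cam_to_world': array([[ 0.00644553,  0.99217336, -0.12470155,  0.29015323],
       [-0.99996852,  0.00581807, -0.00539521,  0.11138385],
       [-0.00462746,  0.1247324 ,  0.99217963,  1.59006997],
       [ 0.        ,  0.        ,  0.        ,  1.        ]])}
```

View pics/scene0.png

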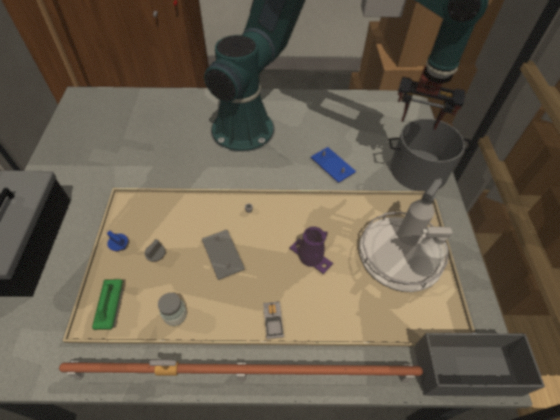

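View pics/top0.png

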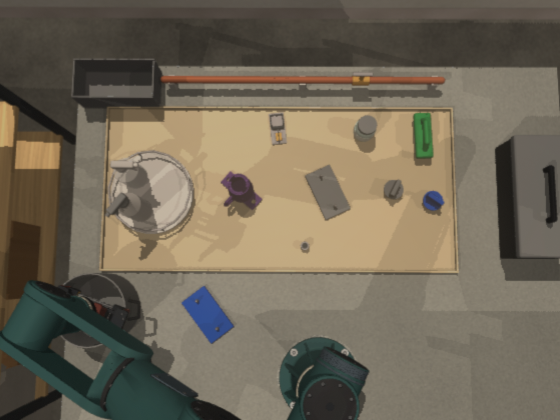

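The scene view shows the jug at about (312,247), the grey dock at (222,254) and the grey lid at (155,250). The blue lid at (117,241) and the blue dock at (333,165) are look-alikes. In the top view the jug is at (240,190), the dock at (328,192) and the lid at (394,190).

```bash
cat > h.py <<'E'
import numpy as np,cv2
from bench import manip,cams
def K(n):
    c=cams.calibration(n);f=210/np.tan(np.radians(c['fov_y']/2));return f,c['cx'],c['cy'],c['k1'],np.array(c['cam_to_world'])
def cloud(n,d):
    f,cx,cy,k,T=K(n);v,u=np.mgrid[:420,:560].astype(float)
    a=(u-cx)/f;b=(v-cy)/f
    x,y=a.copy(),b.copy()
    for _ in range(5):
        r=1+k*(x*x+y*y);x=a/r;y=b/r
    P=np.stack([x*d,-y*d,-d],-1)
    W=P@T[:3,:3].T+T[:3,3]; W[d<=0]=np.nan
    return W
def proj(n,W):
    f,cx,cy,k,T=K(n);W=np.atleast_2d(W);P=(W-T[:3,3])@T[:3,:3]
    x=P[:,0]/-P[:,2];y=-P[:,1]/-P[:,2];r=1+k*(x*x+y*y)
    return np.stack([cx+f*x*r,cy+f*y*r],-1)
def toW(n,p):
    T=K(n)[4];return T[:3,:3]@np.array(p)+T[:3,3]
E
python3 - <<'E'
from h import *
np.set_printoptions(precision=4,suppress=True)
for n in("scene","top"):
    p,d=cams.capture(n);np.savez(f"{n}0.npz",p=p,d=d)
    W=cloud(n,d)
    for name in("jug","jug_neck","jug_mouth","jug_rib","lid","lid_grip","dock"):
        for r in cams.spot_point(n,name)[:3]:
            w=toW(n,r['xyz']);print(n,name,round(r['conf'],2),w,proj(n,w)[0].round())
    print(W[230,200],W[200,330])
    big=cv2.resize(p[110:290,170:470] if n=='top' else p[190:320,80:380],None,fx=2.6,fy=2.6,interpolation=cv2.INTER_CUBIC)
    cv2.imwrite(f"pics/{n}0c.png",big[:,:,::-1])
E
```

```text
scene jug 0.79 [0.5515 0.2364 0.0038] [311. 256.]
scene jug 0.7 [0.3873 0.0422 0.0027] [248. 211.]
scene jug_neck 0.61 [0.5534 0.2423 0.0991] [316. 239.]
scene jug_mouth 0.88 [0.5537 0.2329 0.1208] [313. 235.]
scene jug_rib 0.92 [0.5879 0.2433 0.0686] [316. 256.]
scene lid 0.76 [ 0.5219 -0.3408  0.0052] [119. 245.]
scene lid 0.61 [ 0.557  -0.2247  0.004 ] [155. 256.]
scene lid_grip 0.82 [ 0.5217 -0.3408  0.051 ] [114. 237.]
scene lid_grip 0.71 [ 0.5527 -0.223   0.0525] [152. 246.]
scene dock 0.85 [ 0.5482 -0.03    0.0075] [221. 253.]
[ 0.4672 -0.1031  0.0086] [0.3416 0.3088 0.0042]
top jug 0.85 [0.5548 0.2359 0.0048] [240. 190.]
top jug_neck 0.7 [0.5543 0.2334 0.1022] [238. 184.]
top jug_mouth 0.9 [0.5482 0.2327 0.1229] [238. 185.]
top jug_rib 0.87 [0.5882 0.2399 0.0671] [237. 175.]
top lid 0.59 [ 0.5594 -0.226   0.004 ] [392. 189.]
top lid 0.55 [ 0.523  -0.3426  0.0055] [431. 201.]
top lid_grip 0.64 [ 0.5561 -0.2271  0.0497] [396. 188.]
top lid_grip 0.64 [ 0.5268 -0.3424  0.0465] [435. 198.]
top dock 0.79 [ 0.5483 -0.0244  0.0031] [326. 192.]
top dock 0.72 [0.18   0.3309 0.0029] [206. 315.]
[0.4314 0.3551 0.0046] [ 0.5243 -0.0368  0.0099]
```

```bash
ls pics
```

```text
scene0.png
scene0c.png
top0.png
top0c.png
```

View pics/scene0c.png

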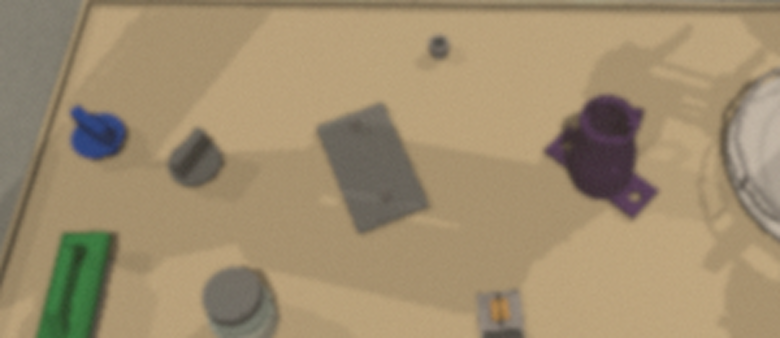

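View pics/top0c.png

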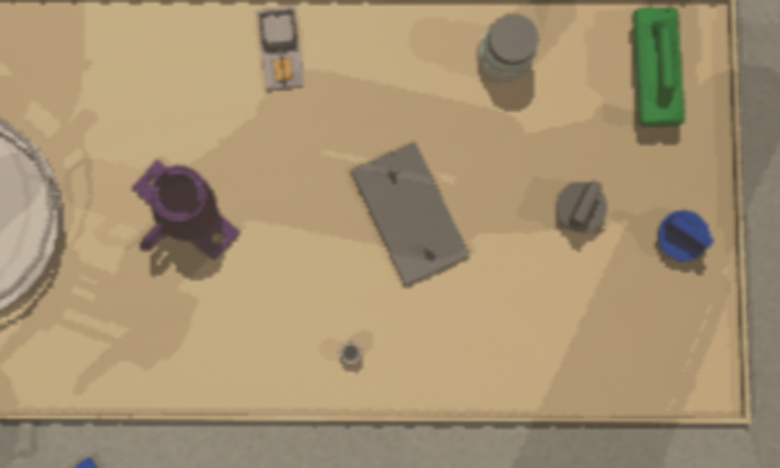

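Run:
```python
from h import *
np.set_printoptions(precision=4,suppress=True)
for n in("scene","top"):
    z=np.load(f"{n}0.npz");p,d=z['p'],z['d'];W=cloud(n,d)
    hsv=cv2.cvtColor(p,cv2.COLOR_RGB2HSV)
    X=W[...,0];Y=W[...,1];Z=W[...,2]
    def box(x0,x1,y0,y1):return (X>x0)&(X<x1)&(Y>y0)&(Y<y1)
    t=box(.45,.5,0.05,.15);print(n,"tray z",np.nanmedian(Z[t]))
    # dock
    b=box(.44,.66,-.12,.07)
    m=b&(hsv[...,1]<45)&(Z<.03)
    print("sat tray",np.median(hsv[...,1][t]),"dock",m.sum(),"z",np.nanmedian(Z[m]))
    m8=cv2.morphologyEx(m.astype(np.uint8),cv2.MORPH_OPEN,np.ones((3,3)))
    k,lab,st,c=cv2.connectedComponentsWithStats(m8);i=1+st[1:,4].argmax();q=(lab==i)
    pts=W[q][:,:2].astype(np.float32);r=cv2.minAreaRect(pts*1000);print("dock rect",r,"mean",pts.mean(0))
    mm=pts-pts.mean(0);w,v=np.linalg.eigh(np.cov(mm.T));print("dir",np.degrees(np.arctan2(v[1,1],v[0,1])), 'ext',np.sqrt(12*w))
    hi=b&(Z>.02);print("pegs px",hi.sum(),W[hi])
    # jug
    b=box(.44,.66,.13,.33)
    pur=b&(hsv[...,0]>120)&(hsv[...,0]<175)&(hsv[...,1]>50)
    f=pur&(Z<.02);pts=W[f][:,:2]
    print("jug n",pur.sum(),"foot",f.sum(),cv2.minAreaRect((pts*1000).astype(np.float32)), 'z',np.median(Z[f]))
    rim=pur&(Z>.108);pr=W[rim];print("rim",rim.sum(),"z",np.median(pr[:,2]),cv2.minEnclosingCircle((pr[:,:2]*1000).astype(np.float32)),cv2.fitEllipse((pr[:,:2]*1000).astype(np.float32)))
    hd=pur&(Z>.025)&(Z<.075);ph=W[hd]
    # lid
    b=box(.5,.62,-.29,-.17)
    for lo,hi in((.05,.08),(.02,.034)):
        g=b&(Z>lo)&(Z<hi)&(hsv[...,1]<60)
        pts=W[g]
        if len(pts)>5: print("lid",lo,len(pts),np.median(pts[:,2]),cv2.minAreaRect((pts[:,:2]*1000).astype(np.float32)),cv2.minEnclosingCircle((pts[:,:2]*1000).astype(np.float32)),pts.mean(0))
```

```text
scene tray z 0.003479324931662253
sat tray 86.0 dock 1080 z 0.013492696680350691
dock rect ((550.6912231445312, -26.76103973388672), (145.0455322265625, 77.1286392211914), 24.855854034423828) mean [ 0.5545 -0.0257]
dir -155.45777789476483 ext [0.0769 0.1406]
pegs px 27 [[ 0.5018 -0.0472  0.0354]
 [ 0.5027 -0.0506  0.0311]
 [ 0.5057 -0.0468  0.036 ]
 [ 0.503  -0.0445  0.0318]
 [ 0.5058 -0.0504  0.0305]
 [ 0.5066 -0.0472  0.0318]
 [ 0.5053 -0.0445  0.0298]
 [ 0.5017 -0.0425  0.0241]
 [ 0.5065 -0.0508  0.026 ]
 [ 0.5054 -0.0482  0.0242]
 [ 0.5078 -0.0445  0.0281]
 [ 0.5052 -0.0422  0.0242]
 [ 0.5063 -0.0485  0.0201]
 [ 0.5099 -0.0445  0.026 ]
 [ 0.5923 -0.0043  0.0356]
 [ 0.5962 -0.0067  0.0368]
 [ 0.5952 -0.0041  0.0351]
 [ 0.5932 -0.0017  0.0314]
 [ 0.5959 -0.0073  0.0303]
 [ 0.5968 -0.0042  0.032 ]
 [ 0.5934 -0.0022  0.0259]
 [ 0.5981 -0.0073  0.0285]
 [ 0.5972 -0.0047  0.0268]
 [ 0.5992 -0.0013  0.0308]
 [ 0.5987 -0.0077  0.0236]
 [ 0.5983 -0.0049  0.0229]
 [ 0.5978 -0.0022  0.022 ]]
jug n 905 foot 196 ((558.927490234375, 229.83193969726562), (128.78018188476562, 55.40888214111328),
[... 2568 characters left out ...]
 50.36184310913086), 51.09035110473633) z 0.011449412728174346
rim 163 z 0.11679843709640347 ((552.262939453125, 232.63917541503906), 31.084667205810547) ((552.13525390625, 232.4121551513672), (53.322750091552734, 56.627384185791016), 139.12831115722656)
lid 0.05 81 0.05908929161953802 ((555.1583862304688, -225.0557098388672), (14.625420570373535, 47.90183639526367), 62.27269744873047) ((556.2108154296875, -223.05307006835938), 23.95891761779785) [ 0.5547 -0.2245  0.0593]
lid 0.02 166 0.026294294818625885 ((553.8040771484375, -223.13841247558594), (56.44126892089844, 51.94309997558594), 50.1986198425293) ((555.7568969726562, -224.73358154296875), 28.522476196289062) [ 0.5567 -0.2221  0.0266]
```

```bash
cat >> h.py <<'E'
from scipy.spatial.transform import Rotation as Ro
np.set_printoptions(precision=4,suppress=True)
def cur():
    s=manip.state();R=Ro.from_euler('xyz',s['tcp_rot']).as_matrix();return s,s['ee_pos'],R
def plan(g,yaw):
    """g: grasp point world target, yaw: jaw axis deg (mod 180) ; prints shift, turn"""
    s,p,R=cur()
    x=np.array([0,0,-1.]);best=None
    for k in(0,180,-180):
        a=np.radians(yaw+k);y=np.array([np.cos(a),np.sin(a),0]);Rt=np.stack([x,y,np.cross(x,y)],1)
        rv=Ro.from_matrix(R.T@Rt).as_rotvec()
        if best is None or np.linalg.norm(rv)<np.linalg.norm(best[0])-1e-6:best=(rv,Rt)
    rv,Rt=best
    sh=R.T@(np.array(g)-.163*Rt[:,0]-p)
    print("shift",sh.round(4).tolist(),"turn",rv.round(4).tolist(),"rows>=",max(np.linalg.norm(sh)/.0417,np.degrees(np.linalg.norm(rv))/7.16).round(1))
def show():
    s,p,R=cur();print("t",round(s['t'],2),"grasp",p+.163*R[:,0],"jawyaw",np.degrees(np.arctan2(R[1,1],R[0,1])).round(2),"down",R[:,0],"q",s['q'],"F",s['contact_force'],"w",s['gripper_width'])
E
python3 - <<'E'
from h import *
show()
for n in("scene","top"):
    W=cloud(n,np.load(n+"0.npz")['d']);m=(W[...,0]>.4)&(W[...,0]<.75)&(W[...,1]>.28)&(W[...,1]<.7)
    q=W[m]
    for y in np.arange(.28,.6,.03):
        k=q[(q[:,1]>=y)&(q[:,1]<y+.03)];h=k[k[:,2]>.08]
        print(n,y.round(2),k[:,2].max() if len(k) else None,len(h), (h[:,0].min(),h[:,0].max()) if len(h) else '')
for yaw in(51.6,-38.4,10,90,141): print(yaw);plan([.553,.2337,.25],yaw)
E
```

```text
t 0.9 grasp [0.209  0.5624 0.2416] jawyaw 69.61 down [-0.0001 -0.0001 -1.    ] q [ 1.0999  0.3588  1.5104  0.      1.2725 -0.1151] F [0.4308 0.2577 0.5136] w 0.08773547425079885
scene 0.28 0.06112082368173 0 
scene 0.31 0.009603109245774233 0 
scene 0.34 0.009872123836205837 0 
scene 0.37 0.06119288375694554 0 
scene 0.4 0.05952234498730624 0 
scene 0.43 0.05972245819820843 0 
scene 0.46 0.059901805180186396 0 
scene 0.49 0.24514722181340953 591 (np.float64(0.46673879307043054), np.float64(0.6040790144997309))
scene 0.52 0.24655818893001114 1096 (np.float64(0.45603819421908953), np.float64(0.6256463509124365))
scene 0.55 0.24649369240799535 398 (np.float64(0.4418348386880546), np.float64(0.6256568877741518))
scene 0.58 0.14303382962584377 9 (np.float64(0.5878943578231436), np.float64(0.6081609382925303))
top 0.28 0.01822534979530488 0 
top 0.31 0.018394619927642797 0 
top 0.34 0.015465751489190271 0 
top 0.37 0.06449863538569023 0 
top 0.4 0.06374863943042497 0 
top 0.43 0.061209490273284706 0 
top 0.46 0.06568157689892007 0 
top 0.49 0.2448963119346128 568 (np.float64(0.4556454433959287), np.float64(0.6074263825026491))
top 0.52 0.2512672443799322 656 (np.float64(0.4505254366454201), np.float64(0.6250554870215479))
top 0.55 0.2482153914102665 221 (np.float64(0.44270108342751857), np.float64(0.6227868023825089))
top 0.58 0.13778728124448936 6 (np.float64(0.5772581344766003), np.float64(0.5896808125156344))
51.6
shift [-0.0084, -0.1883, 0.437] turn [0.3144, -0.0, 0.0001] rows>= 11.4
-38.4
shift [-0.0084, -0.1883, 0.437] turn [-1.2564, -0.0001, 0.0001] rows>= 11.4
10
shift [-0.0084, -0.1883, 0.437] turn [1.0404, 0.0, 0.0001] rows>= 11.4
90
shift [-0.0084, -0.1883, 0.437] turn [-0.3558, -0.0, 0.0001] rows>= 11.4
141
shift [-0.0084, -0.1883, 0.437] turn [-1.2459, -0.0001, 0.0001] rows>= 11.4
```

```bash
python3 -m crank '[[[-0.028,-0.0188,0.0437],[0.03,0,0],0.0878],[[-0.028,-0.0377,0.0874],[0.06,0,0],0.0878],[[-0.028,-0.0565,0.131],[0.09,0,0],0.0878],[[-0.028,-0.0753,0.175],[0.12,0,0],0.0878],[[-0.028,-0.094,0.2185],[0.15,0,0],0.0878],[[-0.028,-0.113,0.262],[0.18,0,0],0.0878],[[-0.028,-0.132,0.306],[0.21,0,0],0.0878],[[-0.028,-0.15,0.35],[0.24,0,0],0.0878],[[-0.028,-0.17,0.393],[0.28,0,0],0.0878],[[-0.028,-0.188,0.437],[0.314,0,0],0.0878],[[-0.028,-0.1883,0.437],[0.3144,0,0],0.0878],[[-0.028,-0.1883,0.437],[0.3144,0,0],0.0878]]'
python3 - <<'E'
from h import *
show();plan([.553,.2337,.104],51.6)
E
```

```text
t: 1.9
ee_pos: [0.5558, 0.2305, 0.4328]
tcp_rot: [0.155, 1.569, -0.518]
contact_force: [-0.4, 0.5, -0.1]
gripper_width: 0.0876
t 1.9 grasp [0.5561 0.2304 0.2698] jawyaw 51.46 down [ 0.0018 -0.001  -1.    ] q [ 0.2789  0.3377  1.4704 -0.0015  1.3321 -0.6189] F [-0.4129  0.5362 -0.0847] w 0.08758704753582595
shift [0.1658, 0.0006, -0.0045] turn [-0.0024, 0.002, -0.0003] rows>= 4.0
```

```bash
python3 -m crank '[[[0.03,0.0006,-0.0045],[0,0,0],0.0878],[[0.06,0.0006,-0.0045],[0,0,0],0.0878],[[0.09,0.0006,-0.0045],[0,0,0],0.0878],[[0.12,0.0006,-0.0045],[0,0,0],0.0878],[[0.145,0.0006,-0.0045],[0,0,0],0.0878],[[0.16,0.0006,-0.0045],[0,0,0],0.0878],[[0.1675,0.0006,-0.0045],[0,0,0],0.0878],[[0.1675,0.0006,-0.0045],[0,0,0],0.0878],[[0.1675,0.0006,-0.0045],[0,0,0],0.0878]]'
python3 - <<'E'
from h import *
show()
for n in("scene","top"):
    p,d=cams.capture(n);f,o=((190,80),(150,200))if n=='scene' else((130,180),(150,200))
    q=p[130:300,220:420] if n=='scene' else p[110:280,160:360]
    cv2.imwrite(f"pics/{n}1.png",cv2.resize(q,None,fx=3,fy=3)[:,:,::-1])
E
```

```text
t: 2.65
ee_pos: [0.5533, 0.2338, 0.2656]
tcp_rot: [0.266, 1.568, -0.406]
contact_force: [0.1, -0.2, 1.0]
gripper_width: 0.088
t 2.65 grasp [0.5537 0.2336 0.1026] jawyaw 51.47 down [ 0.0021 -0.0009 -1.    ] q [ 0.2853  0.5107  1.6507 -0.0018  0.9784 -0.612 ] F [ 0.122  -0.1935  1.0063] w 0.0879606497046595
```

View pics/scene1.png

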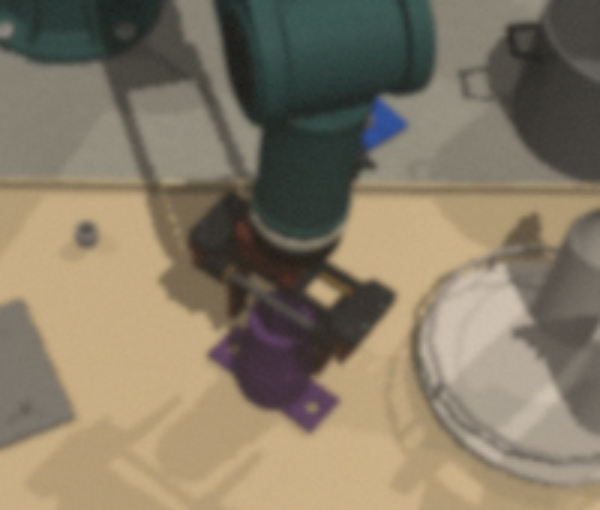

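The crop shows the fingers on either side of the jug's neck, near (270,310), and clear of everything else. I'll close the gripper.

```bash
python3 -m crank '[[[0,0,0],[0,0,0],0.05],[[0,0,0],[0,0,0],0.05],[[0,0,0],[0,0,0],0.05],[[0,0,0],[0,0,0],0.05],[[0,0,0],[0,0,0],0.05],[[0,0,0],[0,0,0],0.05],[[0,0,0],[0,0,0],0.05]]'; python3 -m crank '[[[-0.01,0,0],[0,0,0],0.05],[[-0.03,0,0],[0,0,0],0.05],[[-0.05,0,0],[0,0,0],0.05],[[-0.08,0,0],[0,0,0],0.05],[[-0.08,0,0],[0,0,0],0.05]]'
python3 - <<'E'
from h import *
show()
for n in("scene","top"):
    p,d=cams.capture(n);np.savez(n+"2.npz",p=p,d=d)
    q=p[130:300,220:420] if n=='scene' else p[110:280,160:360]
    cv2.imwrite(f"pics/{n}2.png",cv2.resize(q,None,fx=3,fy=3)[:,:,::-1])
plan([.5493,-.0275,.2],25)
E
```

```text
t: 3.33
ee_pos: [0.5537, 0.2338, 0.2671]
tcp_rot: [0.521, 1.567, -0.151]
contact_force: [-1.8, -1.3, 5.7]
gripper_width: 0.062
t: 3.75
ee_pos: [0.555, 0.2345, 0.3523]
tcp_rot: [0.829, 1.559, 0.157]
contact_force: [1.8, -0.7, -3.6]
gripper_width: 0.062
t 3.75 grasp [0.557  0.2348 0.1893] jawyaw 51.48 down [ 0.0121  0.0019 -0.9999] q [ 0.2857  0.409   1.5711 -0.0017  1.1492 -0.6121] F [ 1.7633 -0.7469 -3.5603] w 0.06198202803616818
shift [-0.0151, -0.2072, 0.1596] turn [0.462, 0.004, -0.0054] rows>= 6.3
```

View pics/scene2.png

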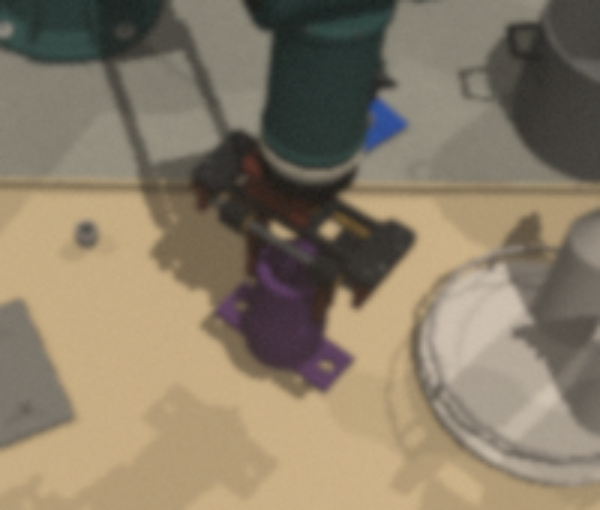

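```bash
python3 -m crank '[[[-0.005,-0.02,0.016],[0.046,0,0],0.05],[[-0.01,-0.05,0.038],[0.11,0,-0.002],0.05],[[-0.015,-0.08,0.062],[0.18,0.002,-0.005],0.05],[[-0.015,-0.11,0.085],[0.24,0.004,-0.005],0.05],[[-0.015,-0.14,0.108],[0.31,0.004,-0.005],0.05],[[-0.015,-0.17,0.13],[0.38,0.004,-0.005],0.05],[[-0.015,-0.195,0.15],[0.43,0.004,-0.005],0.05],[[-0.015,-0.2072,0.1596],[0.462,0.004,-0.005],0.05],[[-0.015,-0.2072,0.1596],[0.462,0.004,-0.005],0.05],[[-0.015,-0.2072,0.1596],[0.462,0.004,-0.005],0.05],[[-0.015,-0.2072,0.1596],[0.462,0.004,-0.005],0.05]]'
python3 - <<'E'
from h import *
show()
for n in("scene","top"):
    p,d=cams.capture(n);np.savez(n+"3.npz",p=p,d=d)
    q=p[130:300,130:330] if n=='scene' else p[110:280,220:420]
    cv2.imwrite(f"pics/{n}3.png",cv2.resize(q,None,fx=3,fy=3)[:,:,::-1])
    for name in("jug","jug_mouth","dock"):
        for r in cams.spot_point(n,name)[:2]: print(n,name,round(r['conf'],2),toW(n,r['xyz']))
    W=cloud(n,d);hsv=cv2.cvtColor(p,cv2.COLOR_RGB2HSV)
    X,Y,Z=W[...,0],W[...,1],W[...,2]
    pur=(abs(X-.55)<.12)&(abs(Y+.03)<.12)&(hsv[...,0]>120)&(hsv[...,0]<175)&(hsv[...,1]>50)&(Z>.05)
    f=pur&(Z<.125);pts=W[f]
    print("z pct",np.percentile(W[pur][:,2],[1,5,25,50,95]),f.sum())
    print(cv2.minAreaRect((pts[:,:2]*1000).astype(np.float32)),np.median(pts[:,2]))
    r=W[pur&(Z>.205)];print("rim",len(r),np.median(r[:,2]) if len(r) else 0,cv2.minEnclosingCircle((r[:,:2]*1000).astype(np.float32)) if len(r)>5 else '')
plan([.5493,-.0275,.15],25)
E
```

```text
t: 4.77
ee_pos: [0.5487, -0.0269, 0.3616]
tcp_rot: [-2.586, 1.568, 2.563]
contact_force: [0.2, -0.4, -3.8]
gripper_width: 0.0622
t 4.77 grasp [ 0.5484 -0.0267  0.1986] jawyaw 25.03 down [-0.0022  0.0014 -1.    ] q [-0.1751  0.3313  1.6717  0.0011  1.1411 -0.6124] F [ 0.1827 -0.4054 -3.7583] w 0.06220782764348457
scene jug 0.95 [ 0.5457 -0.0239  0.0977]
scene jug_mouth 0.69 [ 0.5475 -0.026   0.2146]
scene jug_mouth 0.66 [0.5437 0.5026 0.0006]
scene dock 0.87 [ 0.1744  0.3301 -0.0009]
scene dock 0.65 [ 0.548  -0.0278  0.0062]
z pct [0.1012 0.1038 0.107  0.1295 0.1661] 235
((574.9403076171875, 5.3485565185546875), (56.16397476196289, 85.77545928955078), 35.662925720214844) 0.10651565288303111
rim 9 0.21200192369753945 ((567.5, 2.5336360931396484), 60.57820510864258)
top jug 0.76 [ 0.5516 -0.0216  0.0995]
top jug 0.46 [ 0.5497 -0.0245  0.0021]
top jug_mouth 0.81 [ 0.5496 -0.0227  0.2178]
top dock 0.82 [ 0.1824  0.3293 -0.0002]
z pct [0.1012 0.1032 0.1063 0.1123 0.212 ] 80
((543.8134155273438, -13.273857116699219), (127.00333404541016, 18.863176345825195), 22.256935119628906) 0.10643548993311036
rim 19 0.21175509906061363 ((526.5322265625, -12.793869972229004), 7.574611186981201)
shift [0.0499, -0.0003, 0.0005] turn [0.0011, -0.0001, -0.0006] rows>= 1.2
```

View pics/scene3.png

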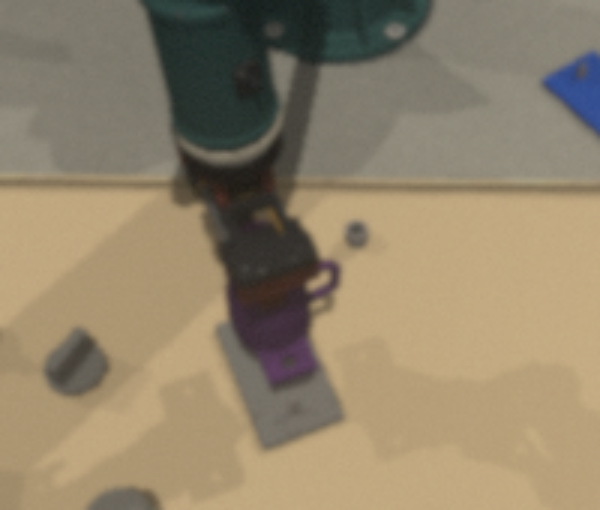

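View pics/top3.png

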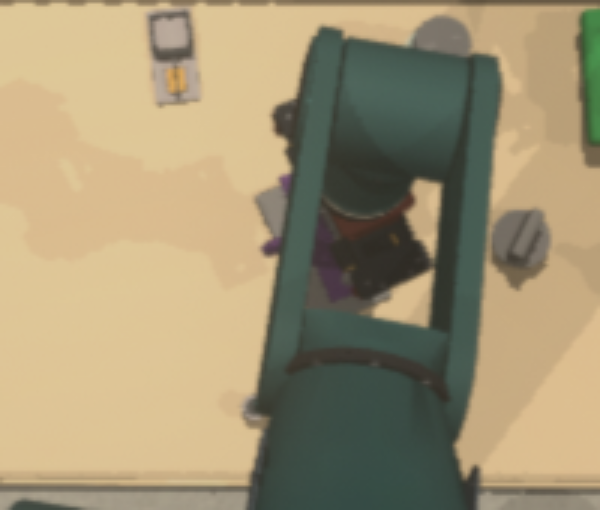

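```bash
python3 -m crank '[[[0.02,0,0],[0.001,0,0],0.05],[[0.04,-0.0003,0.0005],[0.001,0,0],0.05],[[0.0525,-0.0003,0.0005],[0.001,0,0],0.05],[[0.0525,-0.0003,0.0005],[0.001,0,0],0.05],[[0.0525,-0.0003,0.0005],[0.001,0,0],0.05],[[0.0525,-0.0003,0.0005],[0.001,0,0],0.05]]'
python3 - <<'E'
from h import *
show()
n="scene"
p,d=cams.capture(n);np.savez(n+"4.npz",p=p,d=d)
q=p[220:290,190:270];cv2.imwrite("pics/scene4.png",cv2.resize(q,None,fx=8,fy=8,interpolation=cv2.INTER_CUBIC)[:,:,::-1])
c=np.array([.5493,-.0275]);a=np.radians(25);e=np.array([np.cos(a),np.sin(a)])
for k in(1,-1):print("expected hole px",proj(n,[*(c+k*.05*e),.0555])," peg top",proj(n,[*(c+k*.05*e),.0355]),"foot end",proj(n,[*(c+k*.065*e),.0555]))
plan([.5493,-.0275,.15],25)
E
```

```text
t: 5.67
ee_pos: [0.5498, -0.0275, 0.3112]
tcp_rot: [1.192, 1.569, 0.058]
contact_force: [-0.1, 0.1, -3.6]
gripper_width: 0.0617
t 5.67 grasp [ 0.5501 -0.0275  0.1482] jawyaw 25.01 down [ 0.0017  0.0001 -1.    ] q [-0.1756  0.3916  1.7244  0.0005  1.024  -0.6124] F [-0.144   0.1357 -3.5831] w 0.06169944626602764
expected hole px [[226.5419 259.3038]]  peg top [[227.1977 262.7365]] foot end [[228.4245 263.6398]]
expected hole px [[214.6636 231.9422]]  peg top [[215.4525 235.5941]] foot end [[212.9767 228.056 ]]
shift [-0.0015, -0.0005, -0.0003] turn [0.0002, 0.0011, -0.0022] rows>= 0.0
```

View pics/scene4.png

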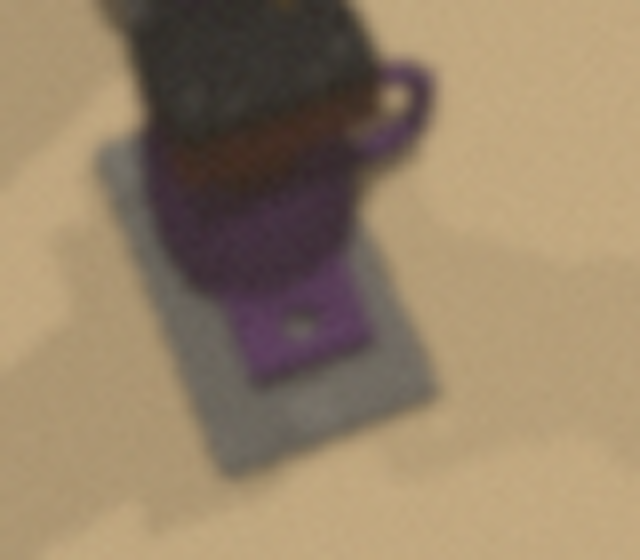

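The ear hole is at about (227.5,260.4), within 1 px of where I expected it, so the jug is lined up with the pegs. I'll descend in stages.

```bash
python3 -m crank '[[[0.008,-0.0004,0],[0,0.001,-0.002],0.05],[[0.014,-0.0005,-0.0003],[0,0.001,-0.002],0.05],[[0.02,-0.0005,-0.0003],[0,0.001,-0.002],0.05],[[0.023,-0.0005,-0.0003],[0,0.001,-0.002],0.05],[[0.023,-0.0005,-0.0003],[0,0.001,-0.002],0.05]]'
python3 - <<'E'
from h import *
show();plan([.5493,-.0275,.1137],25)
E
```

```text
t: 6.13
ee_pos: [0.5494, -0.028, 0.2877]
tcp_rot: [-0.686, 1.57, -1.819]
contact_force: [0.3, -3.9, -5.9]
gripper_width: 0.0621
t 6.13 grasp [ 0.5493 -0.0281  0.1247] jawyaw 25.04 down [-0.0003 -0.0011 -1.    ] q [-0.176   0.4225  1.7462 -0.0013  0.9729 -0.6124] F [ 0.2582 -3.9035 -5.8556] w 0.062104456789662636
shift [0.011, 0.0001, -0.0005] turn [0.0007, 0.0008, 0.0007] rows>= 0.3
```

```bash
python3 -m crank '[[[0.003,0,0],[0,0,0],0.05],[[0.003,0,0],[0,0,0],0.05],[[0.003,0,0],[0,0,0],0.05]]'
python3 - <<'E'
from h import *
show();plan([.5493,-.0275,.1137],25)
E
```

```text
t: 6.38
ee_pos: [0.5494, -0.0281, 0.2844]
tcp_rot: [-0.82, 1.57, -1.954]
contact_force: [0.8, -4.3, -4.7]
gripper_width: 0.0621
t 6.38 grasp [ 0.5493 -0.0283  0.1214] jawyaw 25.04 down [-0.0005 -0.0012 -1.    ] q [-0.1762  0.427   1.7489 -0.0015  0.9659 -0.6124] F [ 0.8185 -4.2779 -4.6541] w 0.062059803408263184
shift [0.0077, 0.0002, -0.0006] turn [0.0008, 0.0009, 0.0009] rows>= 0.2
```

```bash
python3 -m crank '[[[0.003,0,0.001],[0,0,0],0.05],[[0.005,0,0.001],[0,0,0],0.05],[[0.007,0,0.001],[0,0,0],0.05],[[0.009,0,0.001],[0,0,0],0.05],[[0.009,0,0.001],[0,0,0],0.05]]'
python3 - <<'E'
from h import *
show()
for n in ("scene","top"):
    p,d=cams.capture(n);W=cloud(n,d);np.savez(n+"5.npz",p=p,d=d)
    hsv=cv2.cvtColor(p,cv2.COLOR_RGB2HSV)
    X,Y,Z=W[...,0],W[...,1],W[...,2]
    pur=(abs(X-.55)<.12)&(abs(Y+.03)<.12)&(hsv[...,0]>120)&(hsv[...,0]<175)&(hsv[...,1]>50)
    f=pur&(Z<.035);print(n,f.sum(),np.median(Z[f]),"expect foot top .0214")
q=np.load("scene5.npz")['p'][220:290,190:270];cv2.imwrite("pics/scene5.png",cv2.resize(q,None,fx=8,fy=8,interpolation=cv2.INTER_CUBIC)[:,:,::-1])
E
```

```text
t: 6.8
ee_pos: [0.5498, -0.0291, 0.277]
tcp_rot: [-0.527, 1.569, -1.661]
contact_force: [-4.4, -2.9, 12.1]
gripper_width: 0.0617
t 6.8 grasp [ 0.5498 -0.0294  0.114 ] jawyaw 25.02 down [-0.0001 -0.0015 -1.    ] q [-0.1779  0.4376  1.7545 -0.0018  0.9493 -0.6136] F [-4.3839 -2.9402 12.1309] w 0.06167715768621806
scene 169 0.0218547542620815 expect foot top .0214
top 10 0.020867670855871046 expect foot top .0214
```

View pics/scene5.png

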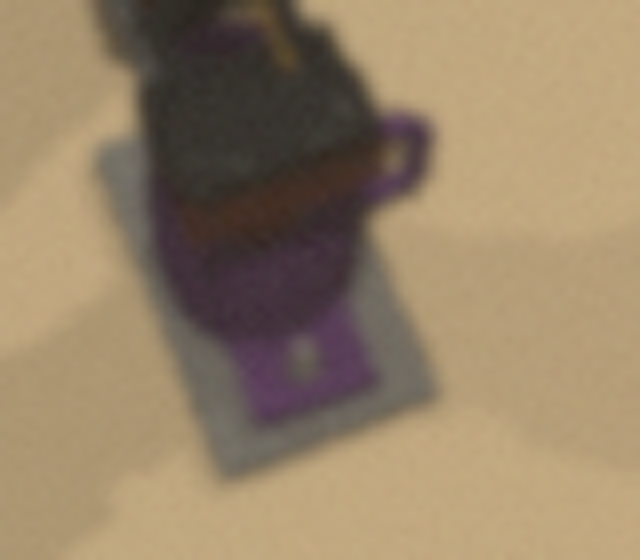

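The peg shows through the ear hole at crop (303,355), the foot-top height matches, and the upward push is 12 N, so the jug is seated. I'll release it and rise.

```bash
python3 -m crank '[[[0,0,0],[0,0,0],0.0878],[[0,0,0],[0,0,0],0.0878],[[0,0,0],[0,0,0],0.0878],[[0,0,0],[0,0,0],0.0878],[[-0.01,0,0],[0,0,0],0.0878],[[-0.04,0,0],[0,0,0],0.0878],[[-0.08,0,0],[0,0,0],0.0878],[[-0.12,0,0],[0,0,0],0.0878],[[-0.13,0,0],[0,0,0],0.0878],[[-0.13,0,0],[0,0,0],0.0878]]'
python3 - <<'E'
from h import *
show();plan([.5562,-.2237,.16],62.3)
E
```

```text
t: 7.73
ee_pos: [0.551, -0.029, 0.4113]
tcp_rot: [0.798, 1.562, -0.336]
contact_force: [0.7, 0.6, 0.0]
gripper_width: 0.088
t 7.73 grasp [ 0.5524 -0.0295  0.2484] jawyaw 25.04 down [ 0.0081 -0.0028 -1.    ] q [-0.1773  0.2811  1.6097 -0.0014  1.2423 -0.6138] F [0.6506 0.5944 0.0153] w 0.0879861473230864
shift [0.0889, -0.0782, 0.1781] turn [-0.6504, 0.0078, -0.004] rows>= 5.2
```

```bash
python3 -m crank '[[[0,-0.016,0.036],[-0.1,0,0],0.0878],[[0,-0.031,0.071],[-0.2,0,0],0.0878],[[0,-0.047,0.107],[-0.3,0.004,-0.002],0.08],[[0.02,-0.063,0.142],[-0.4,0.008,-0.004],0.07],[[0.05,-0.078,0.178],[-0.5,0.008,-0.004],0.06],[[0.08,-0.0782,0.1781],[-0.6,0.008,-0.004],0.05],[[0.089,-0.0782,0.1781],[-0.65,0.008,-0.004],0.05],[[0.089,-0.0782,0.1781],[-0.65,0.008,-0.004],0.05],[[0.089,-0.0782,0.1781],[-0.65,0.008,-0.004],0.05],[[0.089,-0.0782,0.1781],[-0.65,0.008,-0.004],0.05]]'
python3 - <<'E'
from h import *
show()
z=.0035
for n in("scene","top"):
    p,d=cams.capture(n);np.savez(n+"6.npz",p=p,d=d);W=cloud(n,d);hsv=cv2.cvtColor(p,cv2.COLOR_RGB2HSV)
    q=p[190:320,80:280] if n=='scene' else p[110:280,220:420]
    cv2.imwrite(f"pics/{n}6.png",cv2.resize(q,None,fx=3.5,fy=3.5)[:,:,::-1])
    X,Y,Z=W[...,0],W[...,1],W[...,2]
    pur=(abs(X-.55)<.12)&(abs(Y+.03)<.12)&(hsv[...,0]>120)&(hsv[...,0]<175)&(hsv[...,1]>50)
    r=W[pur&(Z>.116)];f=W[pur&(Z<.035)]
    print(n,"rim",len(r),np.median(r[:,2]),cv2.minEnclosingCircle((r[:,:2]*1000).astype(np.float32)),"foot",len(f),np.median(f[:,2]),cv2.minAreaRect((f[:,:2]*1000).astype(np.float32)))
plan([.5562,-.2237,.05],62.3)
E
```

```text
t: 8.57
ee_pos: [0.5564, -0.2234, 0.323]
tcp_rot: [2.699, 1.57, 2.214]
contact_force: [0.1, -0.1, 0.1]
gripper_width: 0.0502
t 8.57 grasp [ 0.5563 -0.2233  0.16  ] jawyaw 62.21 down [-0.0003  0.0004 -1.    ] q [-0.497   0.4402  1.6023  0.0002  1.0995 -1.5828] F [ 0.1215 -0.142   0.1453] w 0.050200829766673914
scene rim 190 0.1263314633721181 ((550.8052368164062, -25.481882095336914), 31.332300186157227) foot 171 0.02199182937641675 ((567.466796875, -12.259605407714844), (70.29499816894531, 96.44500732421875), 78.12670135498047)
top rim 176 0.1269004545555259 ((548.9794921875, -27.06155776977539), 31.527034759521484) foot 254 0.02118469021963787 ((553.1118774414062, -33.413551330566406), (129.27450561523438, 57.12755584716797), 23.286893844604492)
shift [0.111, -0.0006, -0.0005] turn [-0.0006, 0.0017, -0.0001] rows>= 2.7
```

View pics/scene6.png

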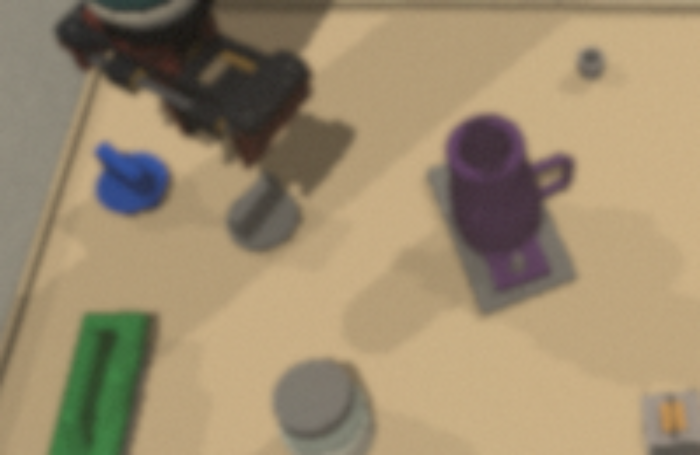

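View pics/top6.png

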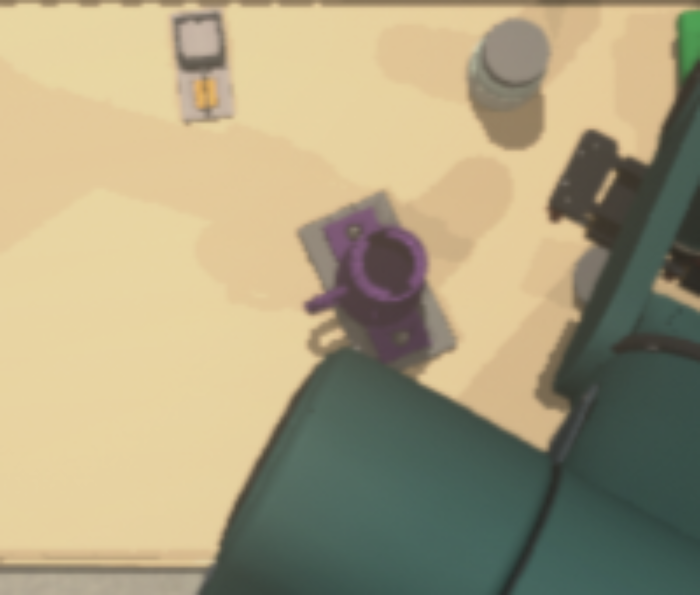

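The jug stands on the base with both pegs showing through the ears, and its rim is at about (0.550,-0.026). Next I'll go down onto the lid and grip it.

```bash
python3 -m crank '[[[0.03,-0.0006,-0.0005],[0,0.001,0],0.05],[[0.06,-0.0006,-0.0005],[0,0.001,0],0.05],[[0.09,-0.0006,-0.0005],[0,0.001,0],0.05],[[0.105,-0.0006,-0.0005],[0,0.001,0],0.05],[[0.11,-0.0006,-0.0005],[0,0.001,0],0.05],[[0.11,-0.0006,-0.0005],[0,0.001,0],0.05],[[0.11,-0.0006,-0.0005],[0,0.001,0],0.05],[[0.11,-0.0006,-0.0005],[0,0.001,0],0.0],[[0.11,-0.0006,-0.0005],[0,0.001,0],0.0],[[0.11,-0.0006,-0.0005],[0,0.001,0],0.0],[[0.11,-0.0006,-0.0005],[0,0.001,0],0.0],[[0.11,-0.0006,-0.0005],[0,0.001,0],0.0]]';  python3 -m crank '[[[0,0,0],[0,0,0],0],[[0,0,0],[0,0,0],0]]'
python3 - <<'E'
from h import *
show();plan([.5562,-.2237,.22],62.3)
E
```

```text
t: 9.67
ee_pos: [0.5564, -0.2238, 0.2146]
tcp_rot: [0.03, 1.569, -0.454]
contact_force: [0.2, -0.4, 0.2]
gripper_width: 0.0204
t: 9.83
ee_pos: [0.5563, -0.2238, 0.2147]
tcp_rot: [0.029, 1.569, -0.455]
contact_force: [0.2, 0.4, -1.0]
gripper_width: 0.0137
t 9.83 grasp [ 0.5566 -0.224   0.0517] jawyaw 62.26 down [ 0.0016 -0.0008 -1.    ] q [-0.4977  0.5789  1.6874  0.0001  0.8735 -1.5844] F [ 0.1848  0.3872 -0.9996] w 0.0136667054699472
shift [-0.1683, 0.0001, 0.0001] turn [-0.0007, 0.0018, -0.0001] rows>= 4.0
```

```bash
python3 -m crank '[[[-0.01,0,0],[0,0,0],0],[[-0.04,0,0],[0,0,0],0],[[-0.08,0,0],[0,0,0],0],[[-0.12,0,0],[0,0,0],0],[[-0.15,0,0],[0,0,0],0],[[-0.168,0,0],[0,0.0018,0],0],[[-0.168,0,0],[0,0.0018,0],0],[[-0.168,0,0],[0,0.0018,0],0]]'
python3 - <<'E'
from h import *
show();plan([.5497,-.027,.21],115)
E
```

```text
t: 10.5
ee_pos: [0.5561, -0.2237, 0.384]
tcp_rot: [0.011, 1.568, -0.473]
contact_force: [-0.8, -0.4, -0.6]
gripper_width: 0.0138
t 10.5 grasp [ 0.5565 -0.2239  0.221 ] jawyaw 62.26 down [ 0.0024 -0.0012 -1.    ] q [-0.4977  0.376   1.538   0.0001  1.2249 -1.5844] F [-0.7565 -0.3702 -0.6339] w 0.01375570506337604
shift [0.0107, 0.1711, -0.0973] turn [-0.9205, 0.0025, 0.0012] rows>= 7.4
```

```bash
python3 -m crank '[[[0,0.01,-0.006],[-0.06,0,0],0],[[0,0.032,-0.018],[-0.16,0,0],0],[[0,0.06,-0.034],[-0.27,0,0],0],[[0,0.088,-0.05],[-0.38,0,0],0],[[0,0.115,-0.066],[-0.5,0.001,0.001],0],[[0,0.14,-0.08],[-0.61,0.001,0.001],0],[[0.005,0.16,-0.091],[-0.72,0.002,0.001],0],[[0.01,0.1711,-0.0973],[-0.83,0.0025,0.0012],0],[[0.0107,0.1711,-0.0973],[-0.92,0.0025,0.0012],0],[[0.0107,0.1711,-0.0973],[-0.9205,0.0025,0.0012],0],[[0.0107,0.1711,-0.0973],[-0.9205,0.0025,0.0012],0],[[0.0107,0.1711,-0.0973],[-0.9205,0.0025,0.0012],0]]'
python3 - <<'E'
from h import *
show()
for n in("scene","top"):
    p,d=cams.capture(n);np.savez(n+"7.npz",p=p,d=d)
    q=p[160:290,150:300] if n=='scene' else p[120:270,250:400]
    cv2.imwrite(f"pics/{n}7.png",cv2.resize(q,None,fx=4,fy=4,interpolation=cv2.INTER_CUBIC)[:,:,::-1])
plan([.5497,-.027,.19],115)
E
```

```text
t: 11.5
ee_pos: [0.5494, -0.0273, 0.372]
tcp_rot: [2.598, 1.569, 3.032]
contact_force: [0.1, -1.0, -0.2]
gripper_width: 0.0139
t 11.5 grasp [ 0.5491 -0.0273  0.209 ] jawyaw 114.82 down [-0.0018  0.0002 -1.    ] q [-0.1753  0.3207  1.6581 -0.0001  1.1645 -2.1793] F [ 0.1108 -0.9636 -0.2176] w 0.013915556461261996
shift [0.0196, 0.0005, 0.0003] turn [-0.0026, -0.0006, -0.0003] rows>= 0.5
```

View pics/scene7.png

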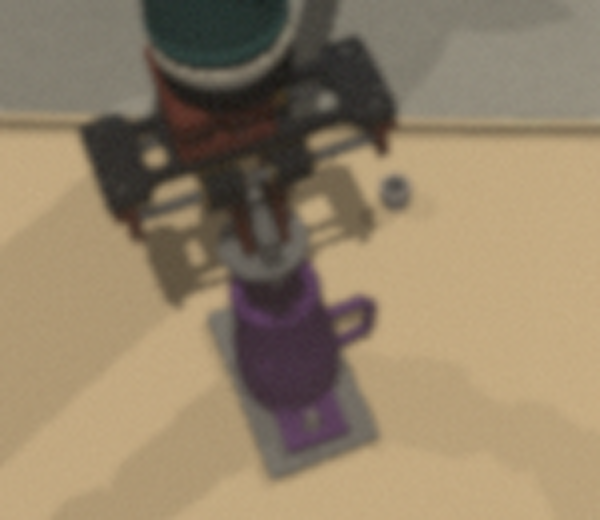

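View pics/top7.png

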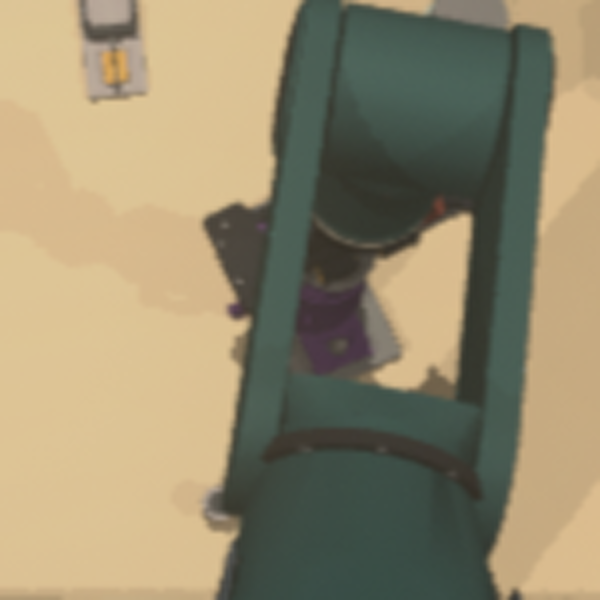

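```bash
python3 -m crank '[[[0.015,0.0005,0.0003],[-0.0026,-0.0006,-0.0003],0],[[0.027,0.0005,0.0003],[-0.0026,-0.0006,-0.0003],0],[[0.027,0.0005,0.0003],[-0.0026,-0.0006,-0.0003],0],[[0.027,0.0005,0.0003],[-0.0026,-0.0006,-0.0003],0],[[0.027,0.0005,0.0003],[-0.0026,-0.0006,-0.0003],0]]'
python3 - <<'E'
from h import *
from scipy.optimize import least_squares
show()
n="scene"
p,d=cams.capture(n);np.savez(n+"8.npz",p=p,d=d);W=cloud(n,d);hsv=cv2.cvtColor(p,cv2.COLOR_RGB2HSV)
cv2.imwrite("pics/scene8.png",cv2.resize(p[190:270,180:260],None,fx=8,fy=8,interpolation=cv2.INTER_CUBIC)[:,:,::-1])
s,pp,R=cur();g=pp+.163*R[:,0];zf=g[2]-.0482+.023
m=(abs(W[...,0]-.55)<.05)&(abs(W[...,1]+.027)<.05)&(abs(W[...,2]-zf)<.004)
q=W[m];print(zf,len(q),np.median(q[:,2]),cv2.minEnclosingCircle((q[:,:2]*1000).astype(np.float32)))
# predicted outlines
ov=cv2.resize(p[190:270,180:260],None,fx=8,fy=8,interpolation=cv2.INTER_CUBIC)
t=np.linspace(0,2*np.pi,60)
for c,z,r,col in(((g[0],g[1]),zf,.030,(255,0,0)),((.5508,-.0255),.1285,.0315,(0,255,0))):
    P=np.stack([c[0]+r*np.cos(t),c[1]+r*np.sin(t),0*t+z],1);u=(proj(n,P)-[180,190]+.5)*8
    cv2.polylines(ov,[u.astype(np.int32)],True,col,1)
cv2.imwrite("pics/scene8o.png",ov[:,:,::-1])
plan([.5497,-.027,.1497],115)
E
```

```text
t: 12.02
ee_pos: [0.5499, -0.0273, 0.3461]
tcp_rot: [-0.569, 1.57, -0.133]
contact_force: [0.2, -0.4, -0.6]
gripper_width: 0.0139
t 12.02 grasp [ 0.55   -0.0273  0.1831] jawyaw 114.95 down [ 0.0006 -0.0001 -1.    ] q [-0.1751  0.3496  1.6875  0.      1.1039 -2.1813] F [ 0.2111 -0.3884 -0.629 ] w 0.013862588666092012
0.15817026024004155 168 0.15824428527973117 ((549.8358154296875, -26.411100387573242), 30.026653289794922)
shift [0.0337, 0.0004, -0.0003] turn [-0.0007, 0.001, 0.0007] rows>= 0.8
```

View pics/scene8o.png

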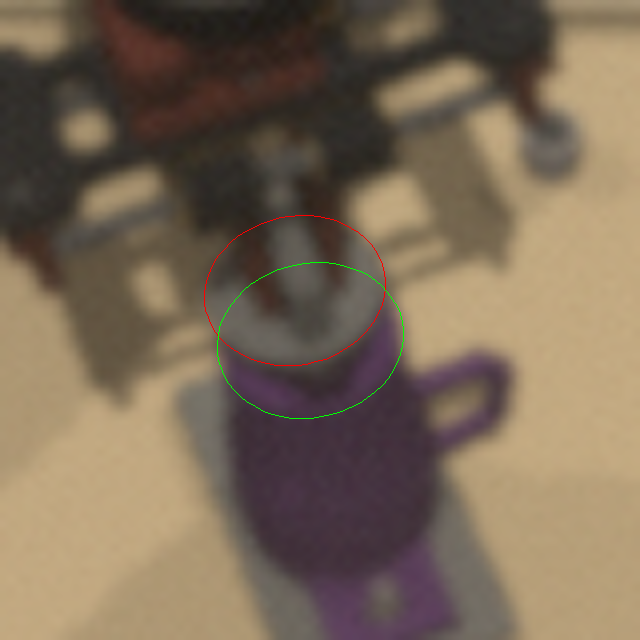

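```bash
python3 -m crank '[[[0.005,0.0001,0.0003],[-0.0007,0,0],0],[[0.009,0.0001,0.0003],[-0.0007,0,0],0],[[0.012,0.0001,0.0003],[-0.0007,0,0],0],[[0.014,0.0001,0.0003],[-0.0007,0,0],0],[[0.014,0.0001,0.0003],[-0.0007,0,0],0]]'
python3 - <<'E'
from h import *
show();print(manip.state()['moment']);plan([.5503,-.027,.1587],115)
E
```

```text
t: 12.48
ee_pos: [0.55, -0.027, 0.3318]
tcp_rot: [-0.382, 1.571, 0.055]
contact_force: [-0.5, 0.3, -1.4]
gripper_width: 0.0138
t 12.48 grasp [ 0.5501 -0.027   0.1688] jawyaw 115.0 down [ 0.0001  0.     -1.    ] q [-0.1744  0.3668  1.7025  0.      1.0722 -2.1816] F [-0.4718  0.2774 -1.4232] w 0.013826053281485803
[ 0.0376  0.0195 -0.0306]
shift [0.0101, -0.0001, 0.0002] turn [0.0, 0.0001, 0.0001] rows>= 0.2
```

```bash
python3 -m crank '[[[0.004,0,0],[0,0,0],0],[[0.007,0,0],[0,0,0],0],[[0.009,0,0],[0,0,0],0],[[0.01,0,0],[0,0,0],0],[[0.01,0,0],[0,0,0],0],[[0.01,0,0],[0,0,0],0]]'
python3 - <<'E'
from h import *
show()
E
```

```text
t: 12.98
ee_pos: [0.5501, -0.027, 0.3218]
tcp_rot: [-0.404, 1.571, 0.032]
contact_force: [-0.4, -0.2, -0.0]
gripper_width: 0.0138
t 12.98 grasp [ 0.5501 -0.027   0.1588] jawyaw 115.0 down [ 0.0002  0.     -1.    ] q [-0.1745  0.3791  1.7127  0.0001  1.0496 -2.1816] F [-0.3591 -0.219  -0.0166] w 0.013819169459414266
```

Nothing is resisting yet. I'll go down slightly more until the flange touches the rim.

```bash
python3 -m crank '[[[0.001,0,0],[0,0,0],0],[[0.001,0,0],[0,0,0],0],[[0.001,0,0],[0,0,0],0]]'; python3 -m crank '[[[0.001,0,0],[0,0,0],0],[[0.001,0,0],[0,0,0],0],[[0.001,0,0],[0,0,0],0]]'
python3 - <<'E'
from h import *
show()
n="scene";p,d=cams.capture(n);W=cloud(n,d)
cv2.imwrite("pics/scene9.png",cv2.resize(p[190:270,180:260],None,fx=8,fy=8,interpolation=cv2.INTER_CUBIC)[:,:,::-1])
m=(abs(W[...,0]-.56)<.03)&(abs(W[...,1]+.027)<.03)&(abs(W[...,2]-.132)<.006)
q=W[m];print(len(q),np.median(q[:,2]),cv2.minEnclosingCircle((q[:,:2]*1000).astype(np.float32)))
E
```

```text
t: 13.23
ee_pos: [0.5501, -0.027, 0.3216]
tcp_rot: [-0.669, 1.57, -0.232]
contact_force: [-2.5, -0.4, 6.1]
gripper_width: 0.0137
t: 13.48
ee_pos: [0.55, -0.027, 0.3216]
tcp_rot: [-0.634, 1.57, -0.197]
contact_force: [-3.2, 0.0, 9.0]
gripper_width: 0.0138
t 13.48 grasp [ 0.5502 -0.027   0.1586] jawyaw 115.01 down [ 0.0013 -0.0003 -1.    ] q [-0.1744  0.3789  1.7135 -0.      1.0479 -2.1817] F [-3.1742  0.0145  9.009 ] w 0.013778215539060522
195 0.13318365614575256 ((550.6932983398438, -25.168270111083984), 31.490047454833984)
```

View pics/scene9.png

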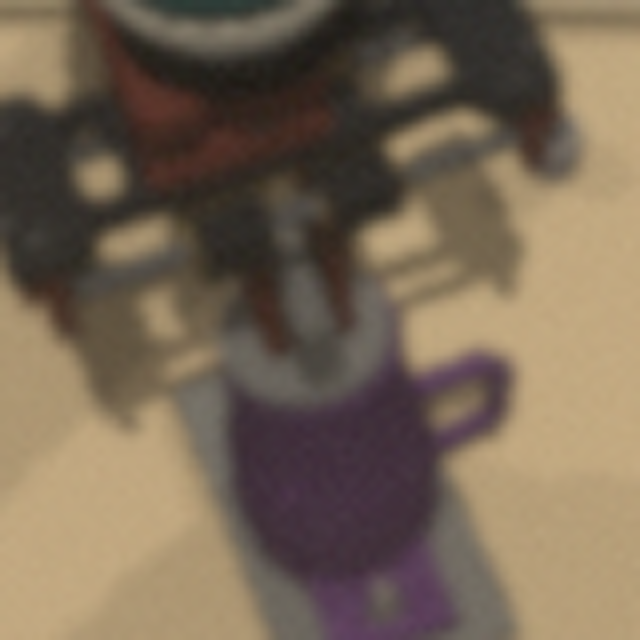

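The flange meets the rim at exactly the expected height, with a 9 N stop. I'll ease the push off and twist clockwise 35°.

```bash
python3 -m crank '[[[-0.0002,0,0],[0,0,0],0],[[-0.0002,0,0],[0.03,0,0],0],[[-0.0002,0,0],[0.1,0,0],0],[[-0.0002,0,0],[0.18,0,0],0],[[-0.0002,0,0],[0.26,0,0],0],[[-0.0002,0,0],[0.34,0,0],0],[[-0.0002,0,0],[0.42,0,0],0],[[-0.0002,0,0],[0.5,0,0],0],[[-0.0002,0,0],[0.57,0,0],0],[[-0.0002,0,0],[0.611,0,0],0],[[-0.0002,0,0],[0.611,0,0],0],[[-0.0002,0,0],[0.611,0,0],0]]'
python3 - <<'E'
from h import *
show()
for n in("scene","top"):
    p,d=cams.capture(n);W=cloud(n,d);np.savez(n+"10.npz",p=p,d=d)
    o=(180,190) if n=='scene' else (290,150)
    ov=cv2.resize(p[o[1]:o[1]+80,o[0]:o[0]+80],None,fx=8,fy=8,interpolation=cv2.INTER_CUBIC)
    cv2.imwrite(f"pics/{n}10.png",ov[:,:,::-1])
    hsv=cv2.cvtColor(p,cv2.COLOR_RGB2HSV);X,Y,Z=W[...,0],W[...,1],W[...,2]
    pur=(abs(X-.55)<.12)&(abs(Y+.03)<.12)&(hsv[...,0]>120)&(hsv[...,0]<175)&(hsv[...,1]>50)
    f=pur&(Z<.03);print(n,"foot z",np.median(Z[f]),f.sum())
    c=np.array([.5505,-.0265])
    for r in cams.spot_point(n,"jug_rib")[:3]:
        w=toW(n,r['xyz']);v=w[:2]-c;print("rib",r['conf'],w,np.degrees(np.arctan2(v[1],v[0])),np.hypot(*v))
    for nm in("lid","jug"):
        for r in cams.spot_point(n,nm)[:3]: print(nm,r['conf'],toW(n,r['xyz']))
    m=(abs(X-.55)<.04)&(abs(Y+.027)<.04)&(Z>.155)&(Z<.175)&(hsv[...,1]<60);q=W[m];print("bar pts",len(q))
E
```

```text
t: 14.53
ee_pos: [0.5501, -0.027, 0.3217]
tcp_rot: [-0.043, 1.57, -0.216]
contact_force: [0.5, -0.7, 0.0]
gripper_width: 0.0138
t 14.53 grasp [ 0.5503 -0.0271  0.1587] jawyaw 80.08 down [ 0.0012 -0.0003 -1.    ] q [-0.1745  0.3789  1.7133 -0.0001  1.0482 -1.572 ] F [ 0.5222 -0.6514  0.0363] w 0.013756809599282717
scene foot z 0.021673221216492955 145
rib 0.72 [ 0.584  -0.0315  0.0787] -8.456242351421938 0.03387136488851155
lid 0.77 [ 0.5212 -0.3401  0.004 ]
lid 0.71 [ 0.5487 -0.027   0.1098]
lid 0.65 [ 0.5458 -0.0276  0.0072]
jug 0.85 [ 0.552  -0.0234  0.0156]
bar pts 59
top foot z 0.021469919375764368 85
lid 0.74 [ 0.5242 -0.3399  0.0076]
lid 0.51 [ 0.5509 -0.024   0.1124]
bar pts 20
```

View pics/scene10.png

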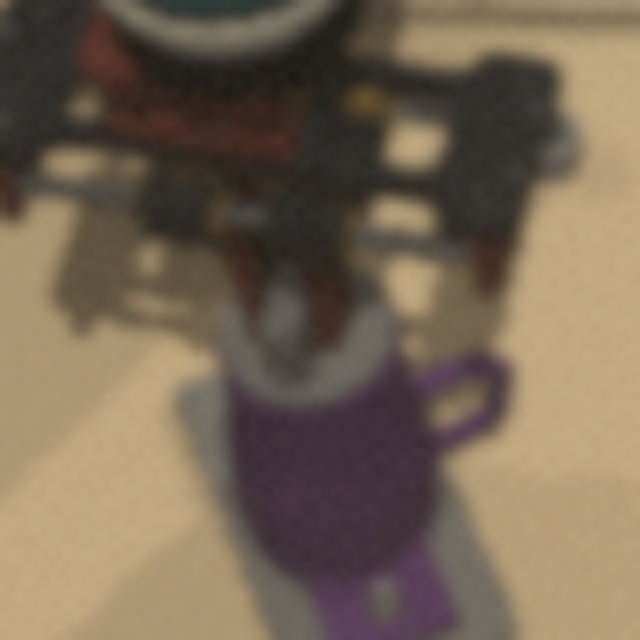

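View pics/top10.png

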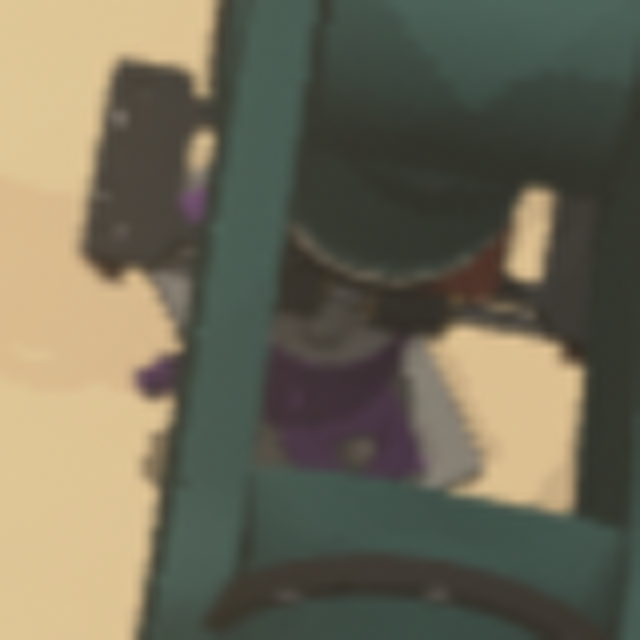

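Run:
```python
from h import *
n="scene";z=np.load("scene10.npz");p=z['p'];ov=cv2.resize(p[190:270,180:260],None,fx=8,fy=8,interpolation=cv2.INTER_CUBIC)
c=np.array([.5507,-.0255])
def rect(yaw,hx,hy,zz,col):
    a=np.radians(yaw);e=np.array([np.cos(a),np.sin(a)]);f=np.array([-e[1],e[0]])
    P=np.array([[*(c+i*hx*e+j*hy*f),zz] for i,j in((1,1),(1,-1),(-1,-1),(-1,1))])
    cv2.polylines(ov,[((proj(n,P)-[180,190]+.5)*8).astype(np.int32)],True,col,1)
rect(-10,.026,.007,.1675,(255,0,0));rect(-10,.026,.007,.1335,(255,255,0));rect(25,.065,.023,.0215,(0,255,0));rect(25,.075,.042,.0135,(0,0,255))
cv2.imwrite("pics/ov10.png",ov[:,:,::-1])
```

```text
(no output)
```

View pics/ov10.png

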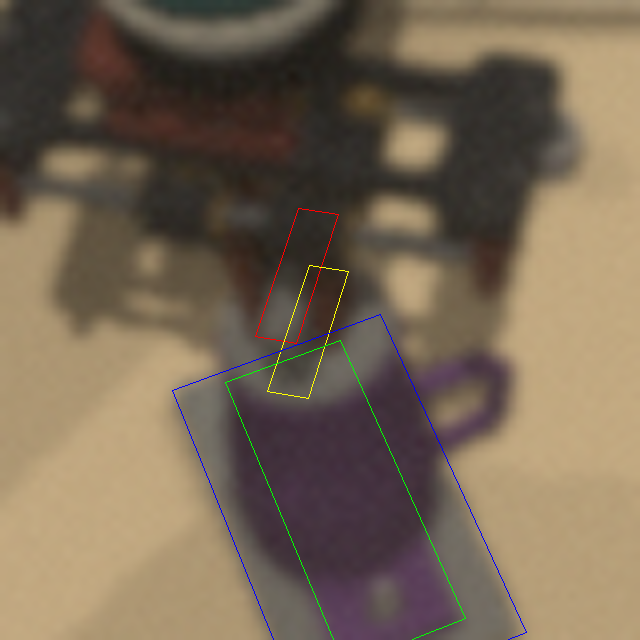

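The predicted outlines of the bar at -10° and of the jug foot and base at 25° lie on the picture, so I'll hand the job in.

```bash
python3 -c "
from bench import finish_job
print(finish_job())"
```

```text
the job is handed in; nothing more can be done
None
```

I stood the jug on the grey peg base and put the grey lid in its mouth. I then twisted it clockwise 35° (115.0° to 80.1° by the gripper) to the vent position and handed the job in at about 15 s, still gripping the lid.

Last checks:
- **Jug:** the foot top is at 21.5 mm, as expected for a flush seat, and the pegs show in the ear holes.
- **Lid:** it stopped firmly at the expected height, with the flange top at 133 mm. After the twist the force on the tool was near zero.
- **Vent angle:** the drawn outlines of the bar at -10° and of the jug foot and base at 25° lie on the picture. The network put the one rib it found at about -8.5°, which agrees within its error. The top camera found no rib because the arm was in the way.
- **Disagreements:** the two cameras differed by about 2 mm, so I used the average. The jug leaned lightly on the pegs (about 4 N) until I moved it over 1 mm.
- **Bystanders:** I did not measure these again at the end; the arm kept clear of them, and nothing looked moved in the pictures taken along the way.

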